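# Pop and open the large push-latch canister

### The arm

A 7-joint arm with a two-finger parallel gripper is mounted at the origin on the work surface. World frame = base frame: x ahead of the robot, y to its left, z up, the work surface at z = 0. Lengths are in m, angles in rad, forces in N, time in s.
With the tool pointing down it reaches from about 0.425 to 1.025 m from the base axis. Payload 9.4 kg.
Tool frame: the origin (TCP) lies at the very end of the fingers, on their centre line; the grasp point (between the pads) lies bot.grip_point_offset behind it (bot.grip_point_offset is the distance from the TCP to the grasp point, in m); z points along the fingers, x is the direction in which the jaws open and shut, and the axes are right-handed (so a half turn about z gives the same grasp; the last joint's range is limited). The gripper opens to 85 mm and grips with 20 to 120 N. Pads are 22 mm wide; open, the fingers measure 114 mm over their backs; the gripper's body (76 mm by 85 mm) begins 54 mm behind the grasp point. The pads swing forward as they close: fully open they stand 13 mm farther back than shut.
Start: joints at [-1.219, 0.599, -0.003, 1.599, 0.002, 0.943, -0.08], TCP at [0.301, 0.659, 0.231] pointing down, gripper open.
Joint ranges: [-2.57, 2.57], [-0.35, 1.97], [-1.29, 1.29], [0.11, 2.56], [-1.05, 4.19], [0.11, 1.86], [-2.63, 2.63]. Speed limits (rad/s): [2.22, 2.22, 3.01, 3.01, 3.14, 3.14, 3.14].

### API

Orientations are given as a rotation vector (axis times angle).
In Python, from workcell import readout, viewer, bot gives the robot as it stands.
- The arm moves only by the shell command python3 -m creep 'ROWS' [FORCE]. ROWS is JSON, a list of rows, each an object with "travel": the shift along the tool's x, y, z in mm, a list of three; "rot": the turn, a rotation vector about the tool's x, y, z in rad, a list of three; "grip": the closure, from 0 (fully open) to 1 (shut). In form: [{"travel": [tx, ty, tz], "rot": [rx, ry, rz], "grip": grip}, ...]. A call has 1 to 8 rows; each row shifts and turns the commanded pose from where the row before left it, along the tool's axes as they then stand; what a row does not reach is not made up. A row lasts 1/8 s, in which the tool goes at most 62.5 mm and 10.7 degrees, less where a joint would pass 70% of its speed; a pose out of reach is approached as far as the arm can. A call is refused whole if a number of a shift passes 62.5 or a number of a turn 0.188, either way. A call with a gripper value outside its range is refused whole. The fingers move at their own pace and stop on an object; FORCE is the grip in N (left out, the last holds). Time passes only in rows, so rows that do not move let the fingers close. It gives the time, the measured TCP pose, the force and the opening at its end, in the units of the state.
- readout.state(): the state, without advancing time (a new reading comes with each control period).
- viewer.capture(name): name is "scene" or "top" or "wrist"; returns the picture (480x640x3 uint8, blue, green, red); there is no depth.
- viewer.calibration(name): a dict with "mtx" (3x3 intrinsics, pixels), "dist_coeffs" ([k1, k2, p1, p2, k3] as OpenCV has them; the pictures are not rectified), "R" (3x3) and "t" (3): a world point X has camera coordinates R X + t; the wrist camera has in their place "T_tool_cam" (4x4, takes a point from camera to tool coordinates, whose origin is the TCP and whose axes are the tool frame's). Camera axes: x right, y down, z forward; pixel columns grow to the right and rows downward; lengths in m; the calibration is good to about 2 mm. A picture is of the moment at which its call begins: read the wrist's pose just before it. calibration takes no time and is no camera call.
- bot.hand_in(): hands the job in, once; it reports no verdict.
Trained networks look in the newest picture that a camera, given by its name, has taken for a name from the list of things; names that differ only in an ending like _2 or _b are one class to them, and where a whole thing is asked for, a point or a joint stands for the part that bears it (a point fixed in the world has none). Each returns a list of dicts, best first, with "conf" (0 to 1); they miss things now and then, are a little off and sometimes report something else, mostly with a low value. They report only what shows in the picture. A call takes as long as a camera call. They do not tell look-alikes from the thing itself.
- viewer.find_in(camera, name): "position" ([column, row] in pixels, amid what is visible of it).
- viewer.silhouettes(camera, name): "mask" (480x640 bool, what is visible of it) and "position" ([column, row] in pixels, amid what is visible of it).
The state is a dict: "time": time; "joints": joint angles; "joint_velocities": joint speeds; "joint_torque": joint torques, N m; "tcp_pos": TCP position; "eef_rot": TCP orientation; "wrist_force": force on the tool from outside, world axes, zero at the start; "torque": the same for the moment, N m; "gripper_width": finger opening in m.
Only numpy, scipy, OpenCV 4.12 (cv2) and the standard library are available. Lean on these libraries where they do the work, as an engineer would, in place of code of your own. Each camera call takes 0.05 s, during which the arm holds its last target.

### The job

Open the larger of the two canisters: press down its release tab so that the lid springs up, then push the lid back until it is fully open and leave it so. Use only the fingertips or the outside of the fingers; do not lift, tip or shift the canister. Leave the smaller canister shut and do not disturb it or the other things on the table.

Things in the scene. Friction and masses are not known exactly. Their poses are not given: they have to be found in the camera images.
- large: The large canister (the larger of two of the same make): white plastic box 130 x 110 mm and 100 mm high to its rim, open inside, on a grey foot 160 x 130 x 12 mm; stands loose on the table, about 1.6 kg. Origin at the centre of its underside, z up; +x from the tab side to the hinge side (the tab side faces the robot, give or take 0.4 rad), y along the hinge.
- large_lid (a joint): Angle of the large canister's lid, rad: 0 shut (under 0.03 when latched), 1.8 fully open against its stop, leaning a little past upright. The lid is a flat white plate 122 x 110 x 8 mm, 1 mm above the rim when shut, hinged along the far rim. A spring lifts it to about 0.6 rad when the tab is pressed; from there push it, with under 2 N at its free edge. The stiff hinge keeps it where it is left.
- large_tab (a joint): Angle of the large canister's release tab, rad: 0 at rest, 0.36 pressed to its stop; springs back. It unlatches the lid at about 0.17 rad. A grey rocker sticking out 43 mm from its pivot, 36 mm wide, 6 mm thick, its flat top 11 mm below the shut lid's top. Pressing its outer part straight down, 7 to 11 mm at the press point with 3 to 4 N, tips its hook outwards and frees the lid.
- large_press (a point): Press point: on the flat top of the large canister's tab, on its centre line, 32 mm out from the pivot and 11 mm in from the tab's outer end; moves with the tab. At rest 103 mm from the canister's centre and 98 mm above the table.
- large_hook (a point): Top middle of the hook that holds the large lid shut: 16 mm wide, part of the tab, rising from its inner end beside the box wall and reaching over the lid's free edge, its top 4.5 mm above the shut lid; its near face is 29 mm from the press point. It moves about 8 mm outwards and 2 mm up as the tab goes down.
- large_hinge (a point): Middle of the large lid's hinge axis, at rim height (100 mm above the table), 60 mm behind the canister's centre; the lid turns about the canister's y axis here.
- large_edge (a point): Middle of the large lid's free edge, half-way through its 8 mm thickness, 122 mm from the hinge; moves with the lid: up and away from the tab side as it opens.
- small: The small canister (the smaller of two of the same make): white plastic box 96 x 84 mm and 78 mm high to its rim, open inside, on a grey foot 126 x 104 x 12 mm; stands loose on the table, about 1.2 kg. Origin at the centre of its underside, z up; +x from the tab side to the hinge side (the tab side faces the robot, give or take 0.4 rad), y along the hinge.
- small_lid (a joint): Angle of the small canister's lid, rad: 0 shut (under 0.03 when latched), 1.8 fully open against its stop, leaning a little past upright. The lid is a flat white plate 88 x 84 x 8 mm, 1 mm above the rim when shut, hinged along the far rim. Same mechanism as the large one; stays shut.
- small_tab (a joint): Angle of the small canister's release tab, rad: 0 at rest, 0.36 pressed to its stop; springs back. It unlatches the lid at about 0.17 rad. Same shape as on the large one.
- jar_a: closed amber glass jar with steel cap, 58 mm diameter, 85 mm high, standing behind the large canister; origin at the centre of its underside
- jar_b: closed amber glass jar with steel cap, 58 mm diameter, 85 mm high, standing behind the small canister; origin at the centre of its underside
- cup: white paper cup, 72 mm across, 80 mm high, in front of and between the canisters; origin at the centre of its underside
- bowl: small steel bowl, 110 mm across, 45 mm high; origin at the centre of its underside
- brush: wooden-handled cleaning brush lying on the table; origin at its underside
- spoon: steel spoon lying on the table; origin at its underside
- tub: clear plastic tub, 140 x 110 x 60 mm; origin at the centre of its underside
There are look-alikes about, which are no part of the job. Leave any blue or red look-alike of the small alone.

How it is judged:
By the outcome, as a careful person would: the job done as asked, in the order asked, and still so for the second after the job is handed in, with the robot touching nothing.
It also fails if it takes over 42 s, if anything falls off the work surface, if the arm or the gripper's body presses on something with over 40 N, if the wrist force passes 120 N, or if a joint passes its speed limit or range.

## Working session

There is one attempt and no reset: what is moved stays moved. The work goes in short steps, Python scripts to look and compute and a shell command to move; the robot and the scene stay as the last step left them, time stands still between calls to the robot, and variables do not carry over. Pictures are saved under pics/ and viewed, and the job is handed in when it is done.

```bash
ls; mkdir -p pics; python3 - <<'E'
from workcell import readout, viewer, bot
import cv2,numpy as np
s=readout.state(); print(s['time'],s['tcp_pos'],s['eef_rot'],s['wrist_force'],s['gripper_width'],bot.grip_point_offset)
for c in ['scene','top']:
    im=viewer.capture(c); cv2.imwrite(f'pics/{c}0.png',im)
    k=viewer.calibration(c); print(c,{a:np.round(b,3).tolist() for a,b in k.items()})
    for n in ['large','small','large_press','large_hook','large_edge','large_hinge','large_tab']:
        print(n,[(np.round(d['position'],1).tolist(),round(d['conf'],2)) for d in viewer.find_in(c,n)][:4])
print(viewer.calibration('wrist')['T_tool_cam'])
print(readout.state()['time'])
E
```

```text
pics
0.0 [0.30127732 0.65893132 0.23043537] [ 2.64233458e+00  1.69755050e+00 -1.83292502e-03] [ 0.26332428  0.29421876 -0.03759499] 0.08533617771801302 0.0187
scene {'mtx': [[482.864, 0.0, 326.328], [0.0, 482.864, 231.483], [0.0, 0.0, 1.0]], 'dist_coeffs': [-0.005, 0.0, 0.0, 0.0, 0.0], 'R': [[-0.494, 0.87, -0.006], [0.75, 0.422, -0.509], [-0.44, -0.256, -0.861]], 't': [0.137, -0.379, 1.915]}
large [([248.9, 233.4], 0.82)]
small [([475.7, 307.8], 0.97), ([366.7, 215.5], 0.87), ([321.3, 268.2], 0.83), ([430.3, 204.0], 0.58)]
large_press [([245.7, 222.1], 0.65)]
large_hook [([265.7, 207.4], 0.58)]
large_edge [([245.2, 220.3], 0.6)]
large_hinge [([245.1, 224.0], 0.61)]
large_tab [([246.6, 234.3], 0.59)]
top {'mtx': [[499.203, 0.0, 315.596], [0.0, 499.203, 246.347], [0.0, 0.0, 1.0]], 'dist_coeffs': [-0.134, 0.0, 0.0, 0.0, 0.0], 'R': [[-0.007, -1.0, -0.007], [-0.996, 0.008, -0.083], [0.083, 0.006, -0.997]], 't': [0.13, 0.458, 1.568]}
large [([392.8, 203.7], 0.57), ([219.0, 219.7], 0.55)]
small [([296.5, 281.8], 0.8), ([234.8, 330.5], 0.76), ([303.0, 209.4], 0.67), ([153.3, 246.2], 0.65)]
large_press [([398.8, 200.2], 0.48), ([389.1, 225.6], 0.44)]
large_hook [([396.2, 195.7], 0.56), ([304.9, 208.8], 0.56), ([389.0, 224.8], 0.49)]
large_edge [([398.2, 198.7], 0.89)]
large_hinge [([395.7, 196.9], 0.73)]
large_tab [([398.8, 196.1], 0.74), ([387.9, 225.6], 0.68)]
[[ 9.99999835e-01 -4.99654829e-04  2.83033166e-04 -4.03904739e-04]
 [ 3.79429968e-04  9.44869223e-01  3.27447718e-01 -8.60353186e-02]
 [-4.31040161e-04 -3.27447556e-01  9.44869257e-01 -1.42720316e-01]
 [ 0.00000000e+00  0.00000000e+00  0.00000000e+00  1.00000000e+00]]
0.8
```

View pics/top0.png

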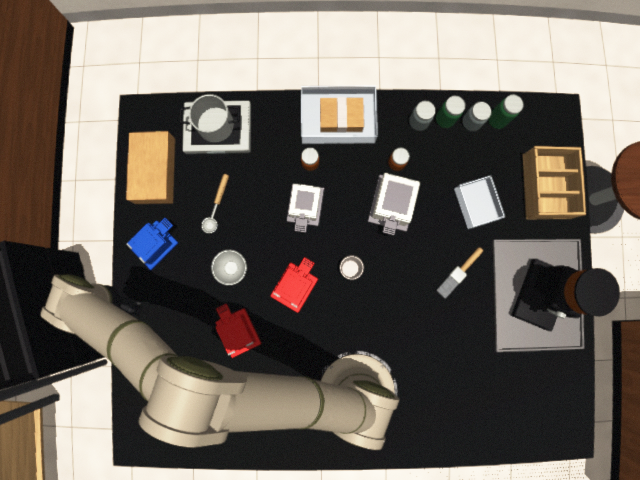

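View pics/scene0.png

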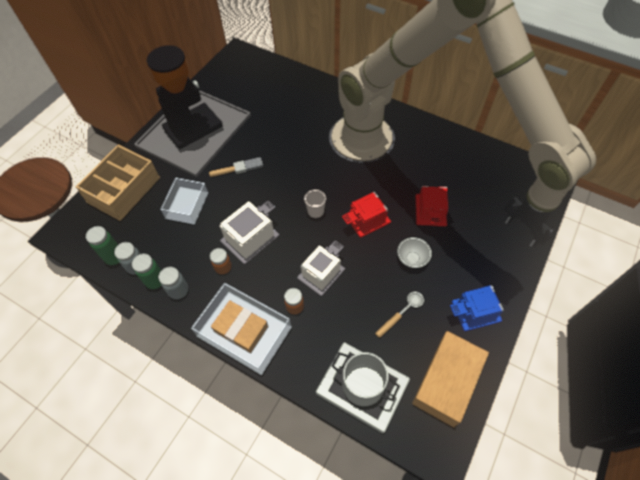

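Two white canisters are visible in top: about (395,200) and (306,205). The others are red (296,285 and 237,330) and blue (152,243) look-alikes. The one at (395,200) is the larger white one. I'll confirm it in an enlarged crop and measure it there.

```bash
cat > h.py <<'E'
import cv2,numpy as np
from workcell import readout, viewer, bot
from scipy.spatial.transform import Rotation as Ro
def cam(n):
    k=viewer.calibration(n); K=np.array(k['mtx']);D=np.array(k['dist_coeffs'])
    if n=='wrist':
        s=readout.state();T=np.eye(4);T[:3,:3]=Ro.from_rotvec(s['eef_rot']).as_matrix();T[:3,3]=s['tcp_pos']
        W=np.linalg.inv(T@np.array(k['T_tool_cam']));return K,D,W[:3,:3],W[:3,3]
    return K,D,np.array(k['R']),np.array(k['t'])
def ray(c,px,z):
    K,D,R,t=c
    u=cv2.undistortPoints(np.array([[px]],float),K,D)[0,0]
    d=R.T@np.r_[u,1];o=-R.T@t
    return o+d*(z-o[2])/d[2]
def proj(c,X):
    K,D,R,t=c
    return cv2.projectPoints(np.array(X,float).reshape(-1,3),cv2.Rodrigues(R)[0],t,K,D)[0][:,0]
def crop(im,x0,y0,x1,y1,f,fn):
    cv2.imwrite(fn,cv2.resize(im[y0:y1,x0:x1],None,fx=f,fy=f,interpolation=cv2.INTER_CUBIC))
E
python3 - <<'E'
from h import *
im=cv2.imread('pics/top0.png'); crop(im,340,150,450,250,7,'pics/topc.png')
im=cv2.imread('pics/scene0.png'); crop(im,200,180,310,270,7,'pics/scenec.png')
c=cam('top')
print(ray(c,(396,195),.1),ray(c,(389,228),.098),ray(c,(304,200),.08), ray(c,(362,375),0))
E
```

```text
[ 0.60818042 -0.12102643  0.1       ] [ 0.50698463 -0.0975337   0.098     ] [0.598135 0.160712 0.08    ] [ 0.04914881 -0.01818083  0.        ]
```

View pics/topc.png

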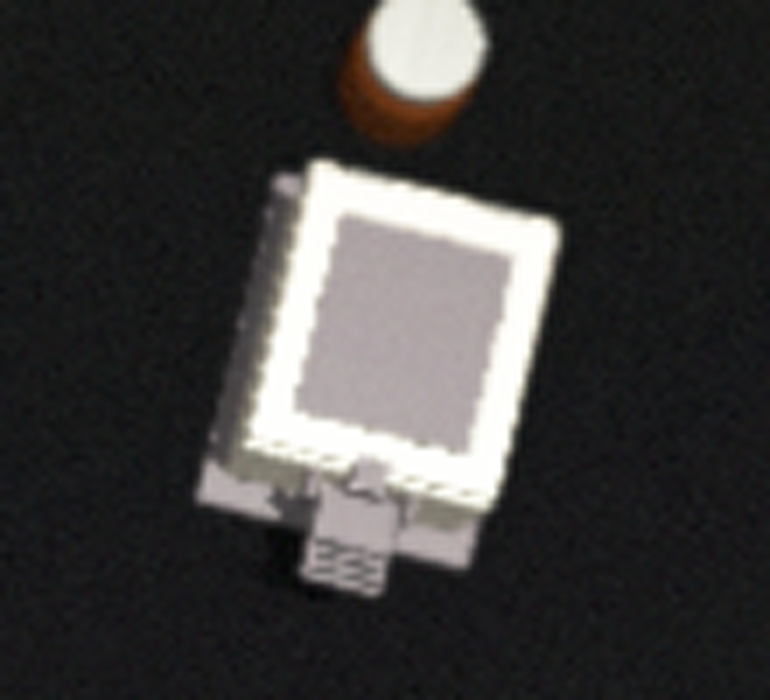

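View pics/scenec.png

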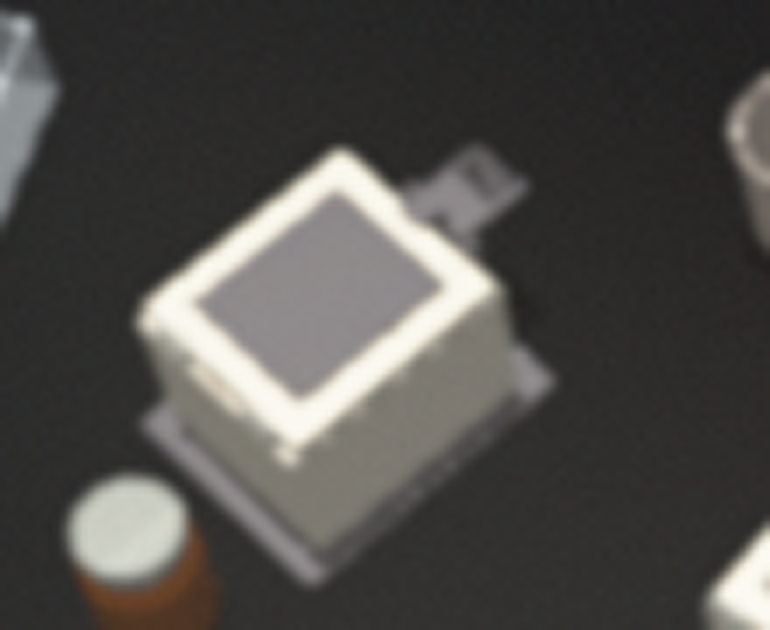

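The crop shows the large one: lid with window, tab at crop (345,565), i.e. (389,231), facing the robot. I'll fit its pose from the corners.

```bash
python3 - <<'E'
from h import *
from scipy.optimize import least_squares
P=np.array([[60,55,109],[60,-55,109],[-62,55,109],[-62,-55,109],[-114,18,98],[-114,-18,98]])/1e3
t=np.array([[315,160],[560,215],[248,445],[492,508],[303,575],[382,597]])/7+[340,150]
s=np.array([[298,448],[138,315],[500,285],[342,150],[525,185],[480,145]])/7+[200,180]
C=[cam('top'),cam('scene')]
def X(p):
    c,q=np.cos(p[2]),np.sin(p[2]);return P@np.array([[c,-q,0],[q,c,0],[0,0,1]]).T+[p[0],p[1],0]
def r(p,m=(1,1)): return np.concatenate([(w*(proj(c,X(p))-o)).ravel() for c,o,w in zip(C,[t,s],m)])
for m in [(1,1),(1,0),(0,1)]:
    f=least_squares(r,[.6,-.12,0],args=(m,)); print(m,f.x.round(4),np.abs(f.fun).max().round(2))
f=least_squares(r,[.6,-.12,0]);p=f.x
print(f.fun.reshape(-1,2).round(1).tolist())
R=np.array([[np.cos(p[2]),-np.sin(p[2])],[np.sin(p[2]),np.cos(p[2])]])
print('press',R@[-.103,0]+p[:2])
for z in [.0,.085]: print(ray(C[0],(400,154),z),ray(C[0],(351,267),.08))
s=readout.state();print(Ro.from_rotvec(s['eef_rot']).as_matrix().round(3))
E
```

```text
(1, 1) [ 0.6024 -0.1218 -0.248 ] 2.45
(1, 0) [ 0.6002 -0.125  -0.2483] 1.85
(0, 1) [ 0.6064 -0.1166 -0.2492] 1.0
[[-1.4, 0.4], [-1.5, 1.1], [-0.9, -1.9], [-0.4, -2.3], [-1.2, -0.6], [-0.9, -0.9], [-0.3, -1.3], [0.5, -2.5], [-1.2, -1.4], [-0.8, -1.2], [-0.6, -1.2], [-1.4, -1.6]]
press [ 0.50251331 -0.0964864 ]
[ 7.64125478e-01 -1.53860188e-01  2.22044605e-16] [0.39027584 0.01848529 0.08      ]
[ 0.74092344 -0.1394856   0.085     ] [0.39027584 0.01848529 0.08      ]
[[ 0.416  0.909  0.   ]
 [ 0.909 -0.416  0.   ]
 [ 0.     0.    -1.   ]]
```

```bash
python3 -m creep '[{"travel":[0,0,0],"rot":[0,0,-0.181],"grip":1},{"travel":[-52,29,0],"rot":[0,0,0],"grip":1},{"travel":[-52,29,0],"rot":[0,0,0],"grip":1},{"travel":[-52,29,0],"rot":[0,0,0],"grip":1},{"travel":[-52,29,0],"rot":[0,0,0],"grip":1},{"travel":[-52,29,0],"rot":[0,0,0],"grip":1},{"travel":[-52,29,0],"rot":[0,0,0],"grip":1},{"travel":[-52,29,0],"rot":[0,0,0],"grip":1}]' 20
```

```text
time: 1.8
tcp_pos: [0.4094, 0.255, 0.2316]
eef_rot: [2.479, 1.93, 0.002]
wrist_force: [1.5, 0.4, -0.8]
gripper_width: -0.0003
```

```bash
python3 -m creep '[{"travel":[-53,29,2],"rot":[0,0,0],"grip":1},{"travel":[-53,29,5],"rot":[0,0,0],"grip":1},{"travel":[-53,29,5],"rot":[0,0,0],"grip":1},{"travel":[-53,30,5],"rot":[0,0,0],"grip":1},{"travel":[-53,30,5],"rot":[0,0,0],"grip":1},{"travel":[-53,30,5],"rot":[0,0,0],"grip":1},{"travel":[0,0,0],"rot":[0,0,0],"grip":1}]' 20
python3 - <<'E'
from h import *
s=readout.state();im=viewer.capture('wrist');cv2.imwrite('pics/w1.png',im)
c=cam('wrist');print(s['time'],s['tcp_pos'],Ro.from_rotvec(s['eef_rot']).as_matrix().round(3).tolist())
for n in ['large_press','large_hook','large_edge','large_tab']:
    print(n,[(np.round(d['position'],1).tolist(),round(d['conf'],2)) for d in viewer.find_in('wrist',n)][:4])
print(proj(c,[[.5025,-.0965,.098],s['tcp_pos']]))
E
```

```text
time: 2.68
tcp_pos: [0.5031, -0.1002, 0.2041]
eef_rot: [2.485, 1.919, -0.001]
wrist_force: [-0.4, 1.7, -0.8]
gripper_width: -0.0
2.675 [ 0.50308212 -0.1002183   0.20412311] [[0.253, 0.967, 0.001], [0.967, -0.253, -0.002], [-0.002, 0.001, -1.0]]
large_press [([325.1, 253.1], 0.74)]
large_hook []
large_edge []
large_tab [([323.8, 249.2], 0.86), ([593.8, 367.6], 0.37)]
[[321.99873582 237.51153439]
 [315.56522582 311.27124937]]
```

View pics/w1.png

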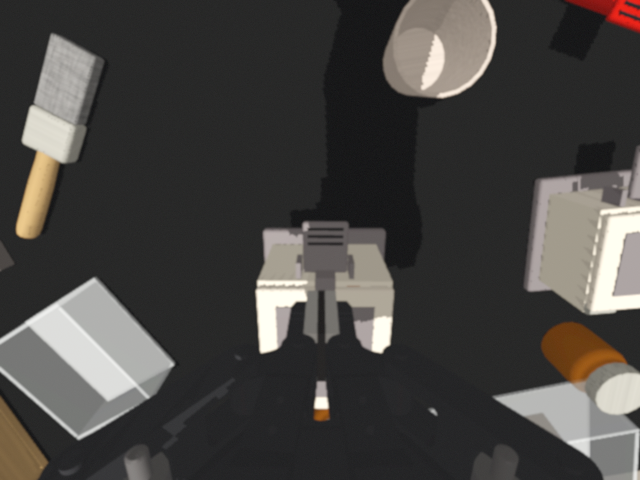

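The wrist view shows the tab's outer end at about (326,222), its sides at columns 304 to 349, the lid's free edge at rows 283 to 290, and the finger tips below. I'll compute from these.

```bash
python3 - <<'E'
from h import *
im=cv2.imread('pics/w1.png');crop(im,240,205,410,325,4.5,'pics/w1c.png')
c=cam('wrist');s=readout.state();M=Ro.from_rotvec(s['eef_rot']).as_matrix()
f=lambda px,z:((ray(c,px,z)-s['tcp_pos'])@M*1e3).round(1)
print('outer',f((304,222),.098),f((349,222),.098),f((326.5,222),.098))
print('edge',f((256,288),.109),f((393,288),.109))
E
```

```text
outer [-13.2 -13.  106.4] [ 21.7 -12.9 106.5] [  4.3 -12.9 106.4]
edge [-51.6  38.3  95.4] [57.1 38.4 95.5]
```

View pics/w1c.png

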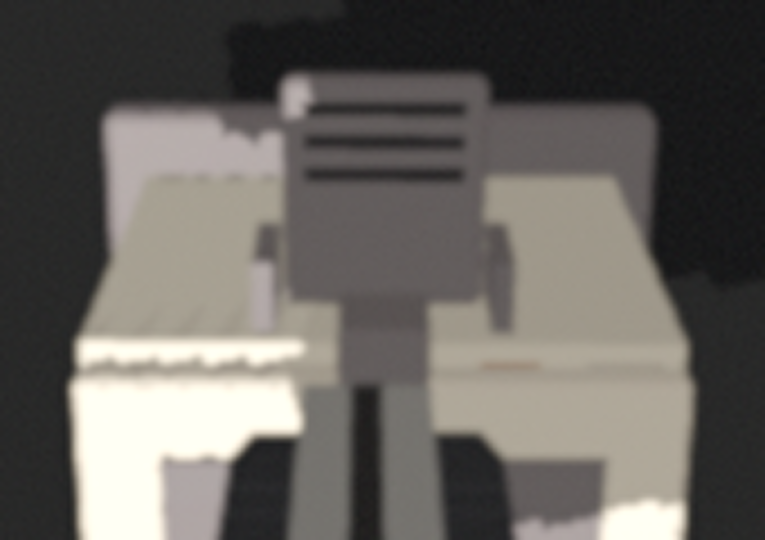

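```bash
python3 -m creep '[{"travel":[4,-2,30],"rot":[0,0,0],"grip":1},{"travel":[0,0,40],"rot":[0,0,0],"grip":1},{"travel":[0,0,22],"rot":[0,0,0],"grip":1},{"travel":[0,0,5],"rot":[0,0,0],"grip":1},{"travel":[0,0,0],"rot":[0,0,0],"grip":1},{"travel":[0,0,0],"rot":[0,0,0],"grip":1}]' 20
python3 - <<'E'
from h import *
s=readout.state();im=viewer.capture('wrist');cv2.imwrite('pics/w2.png',im[180:480,140:520])
E
```

```text
time: 3.68
tcp_pos: [0.5022, -0.0904, 0.1083]
eef_rot: [2.478, 1.93, 0.002]
wrist_force: [-0.2, -1.0, 0.3]
gripper_width: -0.0
```

View pics/w2.png

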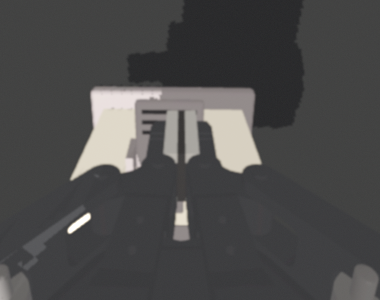

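```bash
python3 -m creep '[{"travel":[-6,1,0],"rot":[0,0,0],"grip":1},{"travel":[0,0,0],"rot":[0,0,0],"grip":1},{"travel":[0,0,4],"rot":[0,0,0],"grip":1},{"travel":[0,0,0],"rot":[0,0,0],"grip":1},{"travel":[0,0,0],"rot":[0,0,0],"grip":1}]' 20
python3 - <<'E'
from h import *
s=readout.state();print(s['tcp_pos'],s['wrist_force']);im=viewer.capture('wrist');cv2.imwrite('pics/w3.png',cv2.resize(im[230:350,220:400],None,fx=4,fy=4))
s=readout.state();print(s['tcp_pos'],s['wrist_force'])
E
```

```text
time: 4.35
tcp_pos: [0.501, -0.0966, 0.1032]
eef_rot: [-2.479, -1.93, 0.0]
wrist_force: [-0.0, 0.3, 0.6]
gripper_width: 0.0001
[ 0.50101675 -0.09662933  0.10315039] [-0.0409297   0.34238466  0.59354487]
[ 0.50108101 -0.0966398   0.10320975] [-0.51645739 -0.28086134 -0.27819196]
```

View pics/w3.png

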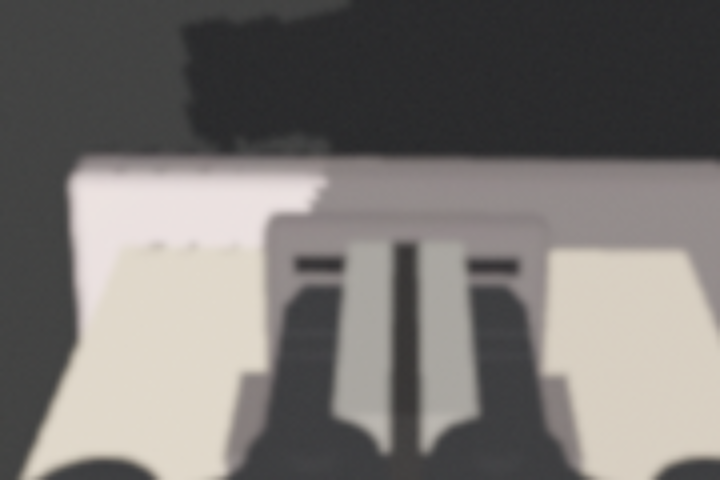

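The fingers are now centred on the tab: tips at crop columns 345 to 470 and tab at 268 to 545, just above its surface. I'll press in small steps.

```bash
python3 -m creep '[{"travel":[0,0,4],"rot":[0,0,0],"grip":1},{"travel":[0,0,2],"rot":[0,0,0],"grip":1},{"travel":[0,0,2],"rot":[0,0,0],"grip":1},{"travel":[0,0,2],"rot":[0,0,0],"grip":1},{"travel":[0,0,0],"rot":[0,0,0],"grip":1}]' 20
python3 -m creep '[{"travel":[0,0,2],"rot":[0,0,0],"grip":1},{"travel":[0,0,2],"rot":[0,0,0],"grip":1},{"travel":[0,0,0],"rot":[0,0,0],"grip":1}]' 20
python3 - <<'E'
from h import *
im=viewer.capture('wrist');cv2.imwrite('pics/w4.png',im)
im=viewer.capture('scene');crop(im,200,150,330,270,5,'pics/s4.png')
E
```

```text
time: 5.03
tcp_pos: [0.5004, -0.0966, 0.0931]
eef_rot: [-2.478, -1.929, 0.002]
wrist_force: [-3.5, 1.6, 3.7]
gripper_width: 0.0005
time: 5.4
tcp_pos: [0.5004, -0.0966, 0.089]
eef_rot: [-2.478, -1.929, 0.002]
wrist_force: [-5.6, 2.0, 4.3]
gripper_width: 0.0003
```

View pics/w4.png

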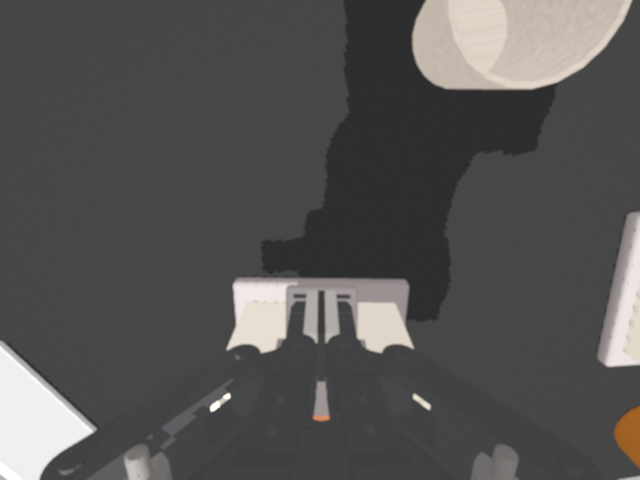

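View pics/s4.png

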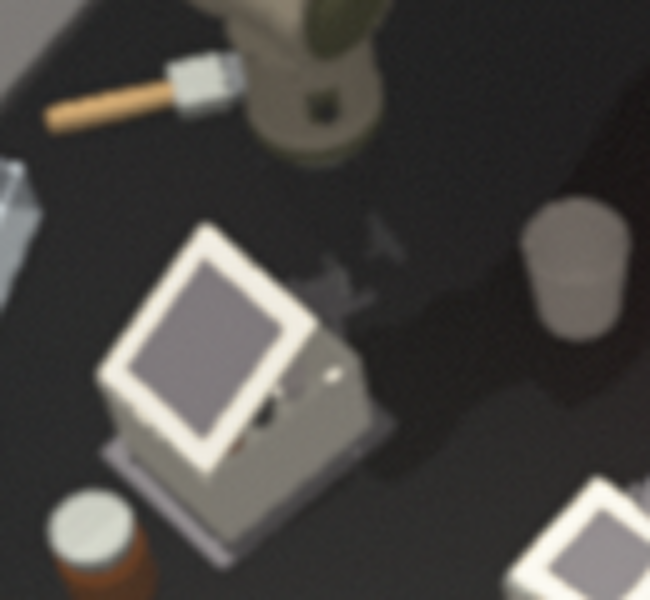

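The lid has sprung up: its free edge is clearly raised in the scene crop at (260,275). I'll release the tab, back off upward and tilt the fingers forward.

```bash
python3 -m creep '[{"travel":[0,-1,-10],"rot":[0,0,0],"grip":1},{"travel":[0,-8,-20],"rot":[0,0,0],"grip":1},{"travel":[0,0,-15],"rot":[-0.18,0,0],"grip":1},{"travel":[0,0,0],"rot":[-0.18,0,0],"grip":1},{"travel":[0,0,0],"rot":[-0.18,0,0],"grip":1},{"travel":[0,0,0],"rot":[0,0,0],"grip":1},{"travel":[0,0,0],"rot":[0,0,0],"grip":1}]' 20
python3 - <<'E'
from h import *
s=readout.state();M=Ro.from_rotvec(s['eef_rot']).as_matrix();print(s['time'],s['joints'],M.round(3).tolist())
d=s['tcp_pos']-np.array([.602,-.1217,0]);ca,sa=np.cos(.25),np.sin(.25)
print('can', d[0]*ca-d[1]*sa, d[0]*sa+d[1]*ca, d[2])
im=viewer.capture('wrist');cv2.imwrite('pics/w5.png',im)
s5=viewer.capture('scene');crop(s5,200,150,330,270,5,'pics/s5.png')
C=np.array([[ca,sa,0],[-sa,ca,0],[0,0,1]])
for th in [.5,.6,.7]:
  e=np.array([[.06-.122*np.cos(th)-.004*np.sin(th),y,.1+.122*np.sin(th)+.001*0] for y in (.055,-.055)])
  X=e@C.T+[.602,-.1217,0]
  print(th,((proj(cam('scene'),X)-[200,150])*5).round().tolist(),proj(cam('wrist'),X).round().tolist())
E
```

```text
time: 6.38
tcp_pos: [0.4699, -0.1087, 0.1275]
eef_rot: [2.349, 1.815, 0.087]
wrist_force: [0.8, -0.9, 0.0]
gripper_width: 0.0004
6.375 [ 0.071029    0.44688818 -0.03410913  2.36152239  0.55301687  0.20775443
  0.82245566] [[0.257, 0.955, 0.15], [0.965, -0.244, -0.1], [-0.059, 0.171, -0.984]]
can -0.1312335717109985 -0.020079527000893688 0.12751239706225795
0.5 [[328.0, 318.0], [215.0, 220.0]] [[466.0, 479.0], [254.0, 467.0]]
0.6 [[320.0, 315.0], [206.0, 216.0]] [[470.0, 509.0], [250.0, 495.0]]
0.7 [[309.0, 313.0], [195.0, 214.0]] [[474.0, 541.0], [247.0, 525.0]]
```

View pics/w5.png

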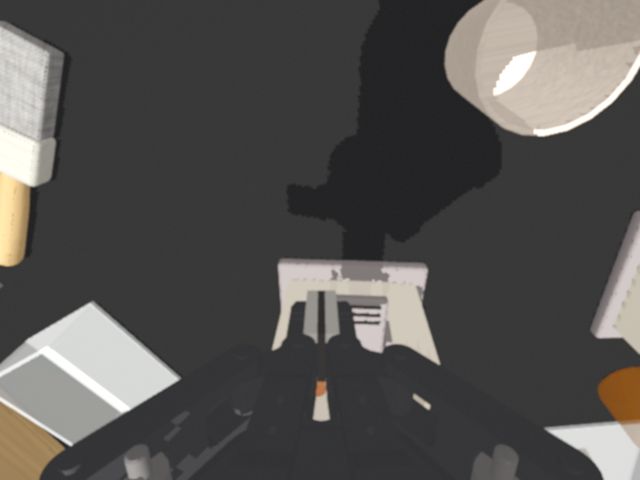

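View pics/s5.png

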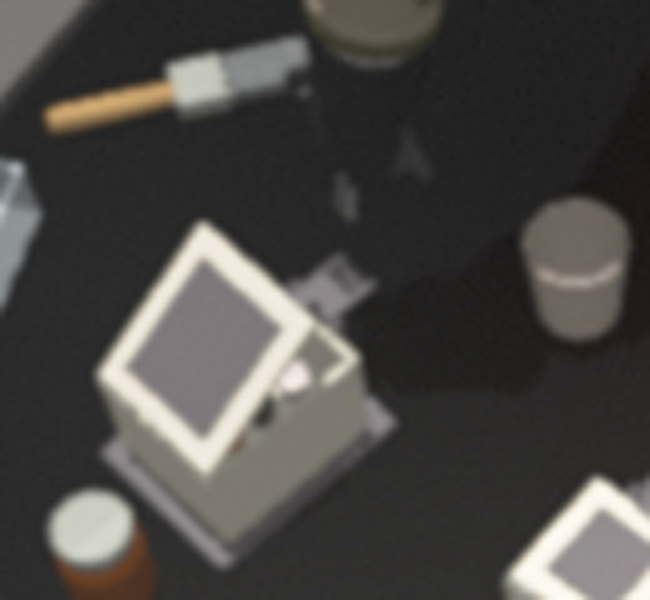

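```bash
cat >> h.py <<'E'
def plan(cx,cy,z,al):
    ca,sa=np.cos(.25),np.sin(.25)
    C=np.array([[ca,sa,0],[-sa,ca,0],[0,0,1]]);O=np.array([.602,-.1217,0])
    s=readout.state();M=Ro.from_rotvec(s['eef_rot']).as_matrix()
    T=C@np.array([[0,np.cos(al),np.sin(al)],[1,0,0],[0,np.sin(al),-np.cos(al)]])
    d=C.T@(s['tcp_pos']-O)
    print('t',s['time'],'can',(d*1e3).round(1),'f_can',(C.T@s['wrist_force']).round(1),'tilt',np.arcsin((C.T@M)[0,2]).round(3),'q',s['joints'].round(2))
    print('travel(first, then rot)',(M.T@(C@np.array([cx,cy,z])+O-s['tcp_pos'])*1e3).round(1),'rot',Ro.from_matrix(M.T@T).as_rotvec().round(3))
E
python3 -c "
from h import *
plan(-.075,0,.135,.3)"
```

```text
t 6.475 can [-131.5  -20.1  127.3] f_can [-0.5 -0.2  0.9] tilt 0.171 q [ 0.07  0.45 -0.03  2.36  0.56  0.21  0.82]
travel(first, then rot) [20.2 57.   0.8] rot [-0.129  0.06   0.004]
```

```bash
python3 -m creep '[{"travel":[10,28,0],"rot":[0,0,0],"grip":1},{"travel":[10,28,0],"rot":[0,0,0],"grip":1},{"travel":[0,0,0],"rot":[-0.13,0.06,0],"grip":1},{"travel":[0,0,0],"rot":[0,0,0],"grip":1},{"travel":[0,0,0],"rot":[0,0,0],"grip":1}]' 20
python3 -c "
from h import *
plan(-.07,0,.14,.4)"
```

```text
time: 7.1
tcp_pos: [0.5315, -0.1111, 0.1359]
eef_rot: [2.298, 1.776, 0.172]
wrist_force: [-0.6, -0.7, 0.1]
gripper_width: 0.0
t 7.1 can [-70.9  -7.2 135.9] f_can [-0.4 -0.8  0.1] tilt 0.256 q [ 0.11  0.47 -0.09  2.28  0.77  0.21  0.6 ]
travel(first, then rot) [ 7.   1.9 -4.1] rot [-0.144  0.049  0.005]
```

```bash
cat >> h.py <<'E'
def tcp(th,al,c):
    e=np.array([60-122*np.cos(th)+np.sin(th),100+122*np.sin(th)+np.cos(th)])
    y=np.array([np.cos(al),np.sin(al)]);z=np.array([np.sin(al),-np.cos(al)])
    return e+c*z-11*y
E
python3 -c "
from h import *
prev=None
for th,al,c in [(.6,.25,25),(.7,.25,23),(.8,.25,21),(.9,.25,19),(1.,.2,18),(1.1,.15,17),(1.2,.1,16),(1.3,.05,16),(1.4,0,16),(1.5,0,16),(1.6,0,16)]:
    p=tcp(th,al,c); print(th,al,p.round(1), (p-prev).round(1) if prev is not None else ''); prev=p
plan(-.052,0,.142,.25)"
```

```text
0.6 0.25 [-44.6 142.8] 
0.7 0.25 [-37.6 154.4] [ 7.  11.6]
0.8 0.25 [-29.7 165.1] [ 7.9 10.8]
0.9 0.25 [-21.  175.1] [8.7 9.9]
1.0 0.2 [-12.3 183.4] [8.7 8.3]
1.1 0.15 [ -2.8 190.7] [9.5 7.4]
1.2 0.1 [  7.4 197.1] [10.2  6.3]
1.3 0.05 [ 18.1 201.3] [10.8  4.2]
1.4 0 [ 29.2 204.4] [11.1  3.1]
1.5 0 [ 41.4 205.8] [12.1  1.4]
1.6 0 [ 53.6 205.9] [12.2  0.2]
t 7.1 can [-70.9  -7.2 135.9] f_can [-0.4 -0.8  0.1] tilt 0.256 q [ 0.11  0.47 -0.09  2.28  0.77  0.21  0.6 ]
travel(first, then rot) [ 7.1 19.8 -1.4] rot [0.006 0.05  0.002]
```

```bash
python3 -m creep '[{"travel":[7,20,-1],"rot":[0,0,0],"grip":1},{"travel":[0,0,0],"rot":[0,0.05,0],"grip":1},{"travel":[0,0,0],"rot":[0,0,0],"grip":1},{"travel":[0,0,0],"rot":[0,0,0],"grip":1}]' 20
python3 -c "
from h import *
plan(-.0446,0,.1428,.25)
im=viewer.capture('wrist');cv2.imwrite('pics/w6.png',im)"
```

```text
time: 7.6
tcp_pos: [0.5518, -0.1092, 0.1416]
eef_rot: [2.312, 1.799, 0.232]
wrist_force: [-0.9, 0.3, 0.5]
gripper_width: 0.0002
t 7.6 can [-51.8  -0.3 141.6] f_can [-1.   0.1  0.5] tilt 0.257 q [ 0.23  0.48 -0.23  2.23  0.7   0.24  0.7 ]
travel(first, then rot) [0.3 7.2 0.7] rot [0.007 0.    0.001]
```

View pics/w6.png

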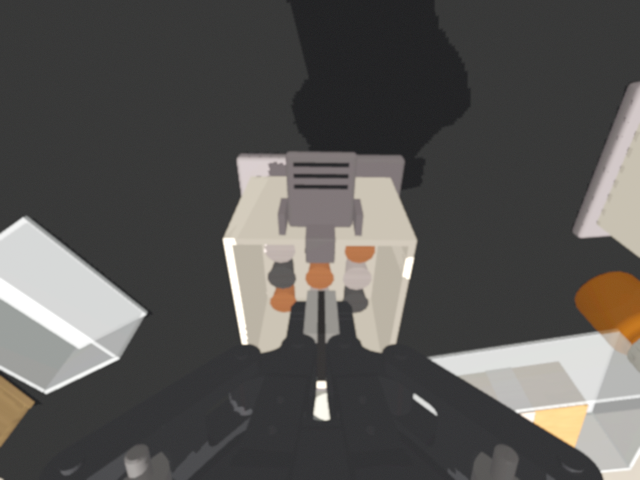

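The canister is open inside, and the fingers are centred behind the raised edge at tip (320,300). I'll start pushing along the arc.

```bash
python3 -m creep '[{"travel":[0,7,0],"rot":[0,0,0],"grip":1},{"travel":[0,5,-5],"rot":[0,0,0],"grip":1},{"travel":[0,5,-5],"rot":[0,0,0],"grip":1},{"travel":[0,5,-4],"rot":[0,0,0],"grip":1},{"travel":[0,5,-4],"rot":[0,0,0],"grip":1}]' 20
python3 -c "
from h import *
plan(-.021,0,.1751,.25)
im=viewer.capture('scene');crop(im,200,150,330,270,5,'pics/s6.png')"
```

```text
time: 8.28
tcp_pos: [0.573, -0.1147, 0.1664]
eef_rot: [2.312, 1.799, 0.234]
wrist_force: [-0.2, -0.0, 0.0]
gripper_width: -0.0
t 8.275 can [-29.8  -0.4 166.4] f_can [-0.2 -0.1  0. ] tilt 0.258 q [ 0.32  0.46 -0.33  2.16  0.63  0.34  0.78]
travel(first, then rot) [ 0.4 10.7 -6.1] rot [ 0.008 -0.001  0.002]
```

View pics/s6.png

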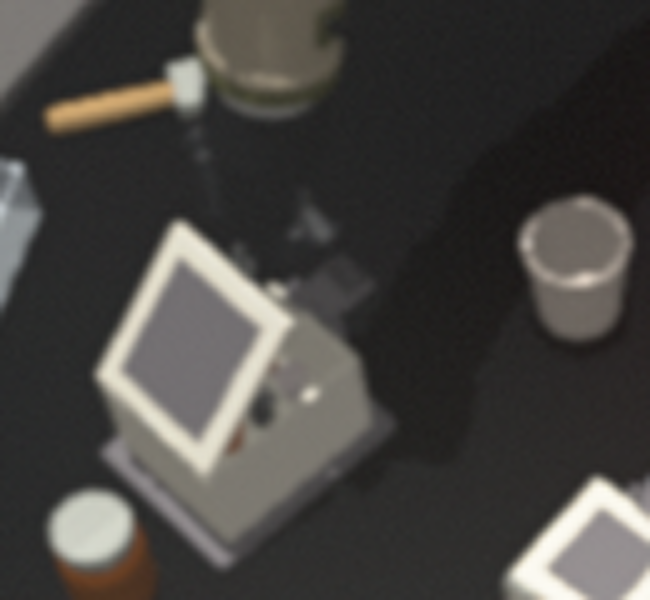

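```bash
python3 -m creep '[{"travel":[0,5.5,-4],"rot":[0,0,0],"grip":1},{"travel":[0,5.5,-3.5],"rot":[0,0,0],"grip":1},{"travel":[0,5,-3],"rot":[0,0,0],"grip":1},{"travel":[0,5.5,-3],"rot":[0.05,0,0],"grip":1},{"travel":[0,5.5,-3],"rot":[0,0,0],"grip":1},{"travel":[0,5.5,-2.5],"rot":[0.05,0,0],"grip":1},{"travel":[0,5.5,-2.5],"rot":[0,0,0],"grip":1},{"travel":[0,5.5,-2.5],"rot":[0.05,0,0],"grip":1}]' 20
python3 -c "
from h import *
plan(.0181,0,.2013,.05)"
```

```text
time: 9.32
tcp_pos: [0.608, -0.1235, 0.1988]
eef_rot: [2.41, 1.877, 0.1]
wrist_force: [-0.3, 0.9, -0.4]
gripper_width: 0.0
t 9.325 can [  6.3  -0.3 198.8] f_can [-0.5  0.8 -0.4] tilt 0.108 q [ 0.45  0.52 -0.51  1.94  0.43  0.68  1.01]
travel(first, then rot) [ 0.3 12.  -1.3] rot [0.058 0.001 0.002]
```

```bash
python3 -m creep '[{"travel":[0,6,-1],"rot":[0.05,0,0],"grip":1},{"travel":[0,6,-1],"rot":[0,0,0],"grip":1},{"travel":[0,6,-1],"rot":[0.05,0,0],"grip":1},{"travel":[0,6,-1],"rot":[0,0,0],"grip":1},{"travel":[0,6,0],"rot":[0,0,0],"grip":1},{"travel":[0,6,0],"rot":[0,0,0],"grip":1}]' 20
python3 -c "
from h import *
plan(.06,0,.2,0)
im=viewer.capture('scene');crop(im,200,150,330,270,5,'pics/s7.png')"
```

```text
time: 10.07
tcp_pos: [0.6434, -0.1323, 0.2043]
eef_rot: [2.473, 1.926, 0.008]
wrist_force: [-1.5, 0.4, 0.2]
gripper_width: -0.0002
t 10.075 can [ 42.7  -0.  204.3] f_can [-1.5  0.   0.2] tilt 0.009 q [ 0.46  0.59 -0.53  1.77  0.38  0.87  1.08]
travel(first, then rot) [-0.  17.3  4.4] rot [0.009 0.    0.002]
```

View pics/s7.png

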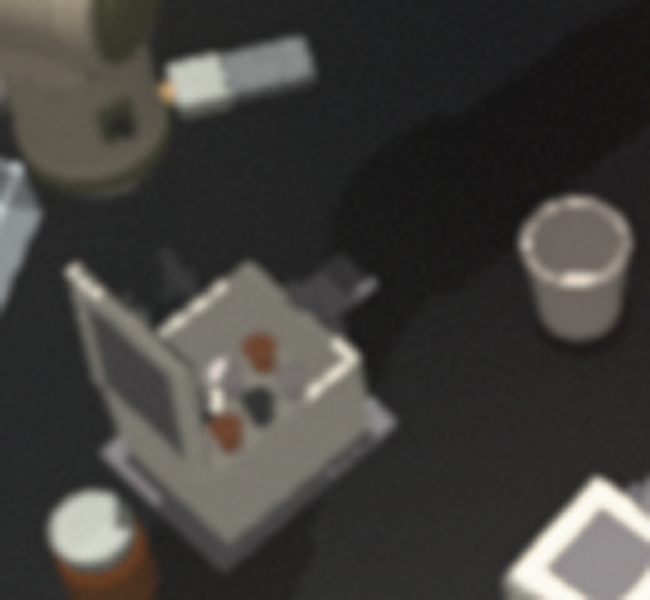

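```bash
python3 -m creep '[{"travel":[0,5,1],"rot":[0,0,0],"grip":1},{"travel":[0,5,1],"rot":[0,0,0],"grip":1},{"travel":[0,5,1],"rot":[0,0,0],"grip":1},{"travel":[0,4,1],"rot":[0,0,0],"grip":1},{"travel":[0,3,0],"rot":[0,0,0],"grip":1},{"travel":[0,3,0],"rot":[0,0,0],"grip":1}]' 20
python3 -c "
from h import *
plan(.0734,0,.2,0)"
python3 -m creep '[{"travel":[0,2,0],"rot":[0,0,0],"grip":1},{"travel":[0,0,0],"rot":[0,0,0],"grip":1}]' 20
python3 -c "
from h import *
plan(.0734,0,.2,0)"
```

```text
time: 10.88
tcp_pos: [0.6676, -0.1385, 0.2003]
eef_rot: [2.474, 1.926, 0.007]
wrist_force: [0.2, -0.3, 0.7]
gripper_width: -0.0002
t 10.875 can [ 67.7  -0.  200.3] f_can [ 0.3 -0.3  0.7] tilt 0.007 q [ 0.45  0.62 -0.52  1.72  0.38  0.9   1.09]
travel(first, then rot) [-0.   5.7  0.3] rot [ 0.007 -0.     0.002]
time: 11.12
tcp_pos: [0.6698, -0.139, 0.2005]
eef_rot: [2.474, 1.926, 0.008]
wrist_force: [-0.2, -0.4, -0.0]
gripper_width: -0.0
t 11.125 can [ 69.9   0.  200.5] f_can [-0.1 -0.4 -0. ] tilt 0.008 q [ 0.45  0.63 -0.52  1.71  0.38  0.9   1.09]
travel(first, then rot) [-0.   3.5  0.5] rot [ 0.008 -0.     0.002]
```

```bash
for i in 1; do python3 -m creep '[{"travel":[0,1.5,0],"rot":[0,0,0],"grip":1},{"travel":[0,0,0],"rot":[0,0,0],"grip":1}]' 20; done
python3 -c "
from h import *
plan(.0734,0,.2,0)
im=viewer.capture('wrist');cv2.imwrite('pics/w8.png',im)
plan(.0734,0,.2,0)"
python3 -m creep '[{"travel":[0,1,0],"rot":[0,0,0],"grip":1},{"travel":[0,0,0],"rot":[0,0,0],"grip":1}]' 20
python3 -c "
from h import *
plan(.0734,0,.2,0)"
```

```text
time: 11.38
tcp_pos: [0.671, -0.1393, 0.2005]
eef_rot: [2.474, 1.926, 0.008]
wrist_force: [0.6, 0.3, -0.2]
gripper_width: 0.0
t 11.375 can [ 71.3  -0.  200.5] f_can [ 0.5  0.4 -0.2] tilt 0.008 q [ 0.45  0.63 -0.52  1.71  0.38  0.9   1.09]
travel(first, then rot) [-0.   2.1  0.6] rot [ 0.008 -0.     0.002]
t 11.425 can [7.130e+01 1.000e-01 2.006e+02] f_can [-0.9 -0.  -0.3] tilt 0.008 q [ 0.45  0.63 -0.52  1.71  0.38  0.9   1.09]
travel(first, then rot) [-0.1  2.1  0.6] rot [ 0.008 -0.     0.002]
time: 11.68
tcp_pos: [0.672, -0.1395, 0.2005]
eef_rot: [2.474, 1.926, 0.008]
wrist_force: [-0.2, -0.2, -0.7]
gripper_width: -0.0003
t 11.675 can [ 72.2   0.  200.5] f_can [-0.2 -0.3 -0.7] tilt 0.008 q [ 0.45  0.63 -0.52  1.71  0.38  0.9   1.09]
travel(first, then rot) [-0.   1.2  0.5] rot [ 0.008 -0.     0.002]
```

View pics/w8.png

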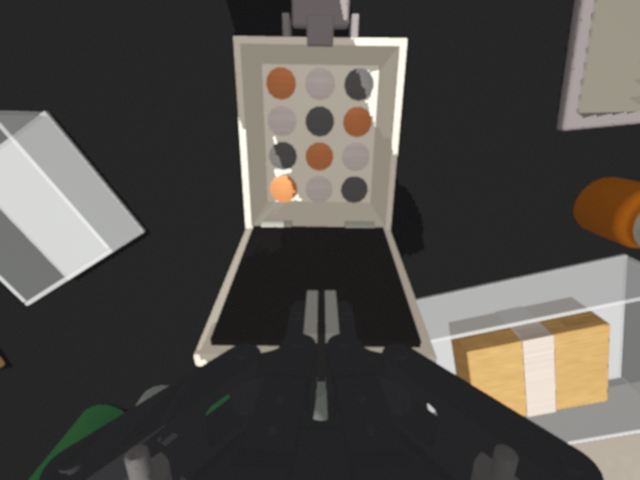

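The wrist view shows the lid past upright, free-edge corners at about (198,357) and (435,360), with no stop force yet. I'll keep creeping.

```bash
python3 -m creep '[{"travel":[0,1,0],"rot":[0,0,0],"grip":1},{"travel":[0,0,0],"rot":[0,0,0],"grip":1}]' 20 | grep force
python3 -m creep '[{"travel":[0,1,0],"rot":[0,0,0],"grip":1},{"travel":[0,0,0],"rot":[0,0,0],"grip":1}]' 20| grep force
python3 -c "
from h import *
plan(.0734,0,.2,0)"
```

```text
wrist_force: [-0.7, -0.2, -0.6]
wrist_force: [-0.0, 1.5, -0.3]
t 12.175 can [ 74.3   0.  200.5] f_can [-0.4  1.5 -0.3] tilt 0.008 q [ 0.45  0.63 -0.52  1.7   0.38  0.9   1.09]
travel(first, then rot) [-0.  -0.9  0.5] rot [ 0.008 -0.     0.002]
```

```bash
python3 -m creep '[{"travel":[0,1,0],"rot":[0,0,0],"grip":1},{"travel":[0,0,0],"rot":[0,0,0],"grip":1}]' 20 | grep force
python3 -m creep '[{"travel":[0,1,0],"rot":[0,0,0],"grip":1},{"travel":[0,0,0],"rot":[0,0,0],"grip":1}]' 20| grep force
python3 -c "
from h import *
plan(.0734,0,.2,0)
a=viewer.capture('wrist');cv2.imwrite('pics/w9.png',a)
im=viewer.capture('scene');crop(im,200,150,330,270,5,'pics/s9.png')"
```

```text
wrist_force: [-1.0, 0.4, -0.4]
wrist_force: [-0.6, -0.9, -0.3]
t 12.675 can [7.620e+01 1.000e-01 2.005e+02] f_can [-0.4 -1.  -0.3] tilt 0.008 q [ 0.45  0.63 -0.52  1.7   0.38  0.91  1.1 ]
travel(first, then rot) [-0.  -2.8  0.5] rot [ 0.008 -0.     0.002]
```

View pics/w9.png

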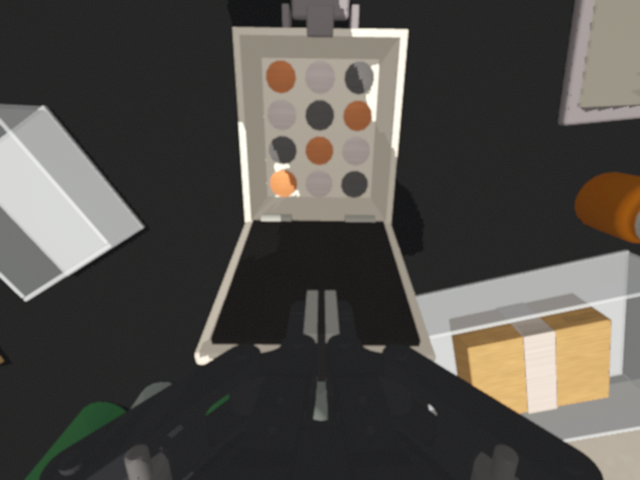

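View pics/s9.png

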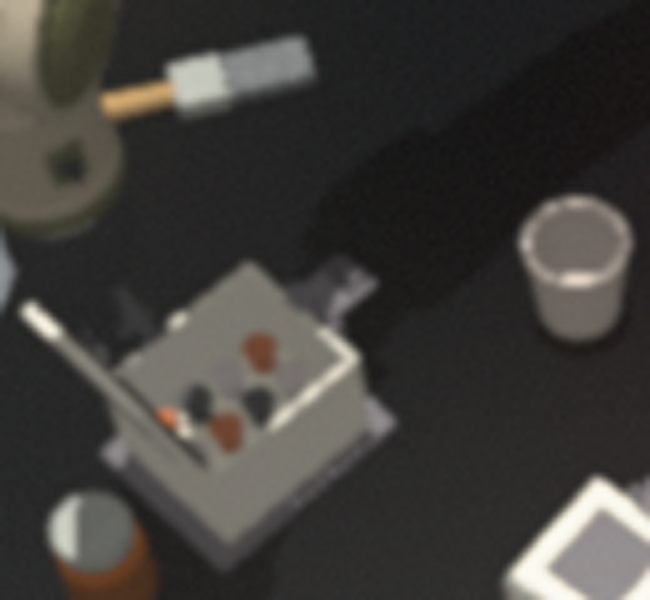

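```bash
cat >> h.py <<'E'
def pred(n,ths,off=(0,0)):
    ca,sa=np.cos(.25),np.sin(.25);C=np.array([[ca,sa,0],[-sa,ca,0],[0,0,1]]);c=cam(n)
    for th in ths:
        o=[]
        for h in (1,9):
            o+=[[.06-.122*np.cos(th)+.001*h*np.sin(th)*(1 if h==1 else 1),y,.1+.122*np.sin(th)+.001*h*np.cos(th)] for y in (.055,-.055)]
        print(n,th,proj(c,np.array(o)@C.T+[.602,-.1217,0]).round(0).tolist())
    print('rim',proj(c,np.array([[-.065,.055,.1],[-.065,-.055,.1],[.065,.055,.1],[.065,-.055,.1],[.06,0.055,.1],[.06,-.055,.1]])@C.T+[.602,-.1217,0]).round(0).tolist())
E
python3 -c "
from h import *
pred('wrist',[1.6,1.7,1.75,1.8])
im=cv2.imread('pics/w9.png');crop(im,180,200,460,380,2.8,'pics/w9c.png')"
```

```text
wrist 1.6 [[454.0, 313.0], [189.0, 312.0], [451.0, 329.0], [191.0, 328.0]]
wrist 1.7 [[449.0, 336.0], [193.0, 335.0], [446.0, 350.0], [196.0, 349.0]]
wrist 1.75 [[446.0, 346.0], [196.0, 346.0], [443.0, 359.0], [199.0, 358.0]]
wrist 1.8 [[444.0, 355.0], [198.0, 355.0], [440.0, 367.0], [202.0, 366.0]]
rim [[409.0, 28.0], [234.0, 27.0], [393.0, 226.0], [248.0, 225.0], [394.0, 219.0], [248.0, 219.0]]
```

View pics/w9c.png

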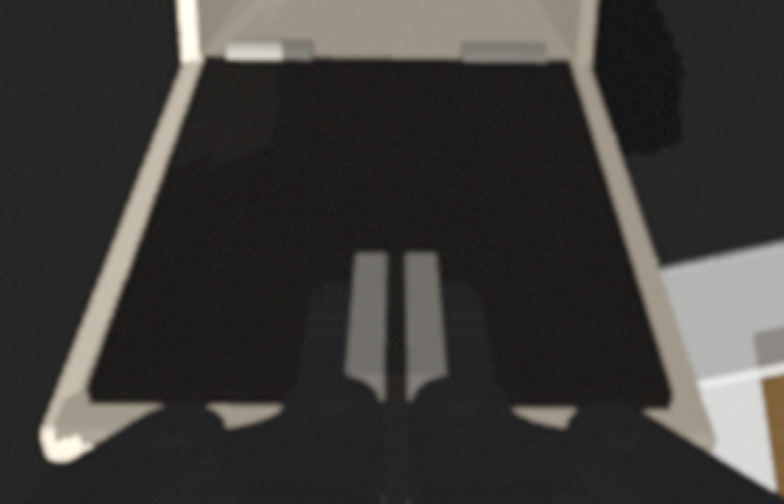

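```bash
python3 -m creep '[{"travel":[0,1,0],"rot":[0,0,0],"grip":1},{"travel":[0,0,0],"rot":[0,0,0],"grip":1}]' 20 | grep force
python3 -c "
from h import *
plan(.0734,0,.2,0)"
python3 -m creep '[{"travel":[0,1,0],"rot":[0,0,0],"grip":1},{"travel":[0,0,0],"rot":[0,0,0],"grip":1}]' 20| grep force
python3 -c "
from h import *
plan(.0734,0,.2,0)
a=viewer.capture('wrist');crop(a,180,200,460,380,2.8,'pics/w10c.png')
pred('wrist',[1.75,1.8])"
```

```text
wrist_force: [-5.5, 0.8, 0.6]
t 13.025 can [ 76.6   0.  200.4] f_can [-5.6 -0.6  0.6] tilt 0.007 q [ 0.45  0.63 -0.52  1.69  0.38  0.91  1.1 ]
travel(first, then rot) [ 0.  -3.2  0.4] rot [0.007 0.    0.002]
wrist_force: [-4.9, 1.3, -0.5]
t 13.275 can [ 78.    0.  200.4] f_can [-5.1  0.1 -0.5] tilt 0.007 q [ 0.45  0.64 -0.52  1.69  0.38  0.91  1.1 ]
travel(first, then rot) [ 0.  -4.6  0.3] rot [ 0.007 -0.     0.002]
wrist 1.75 [[447.0, 343.0], [195.0, 342.0], [444.0, 355.0], [198.0, 355.0]]
wrist 1.8 [[444.0, 352.0], [198.0, 352.0], [441.0, 364.0], [201.0, 363.0]]
rim [[409.0, 24.0], [233.0, 24.0], [394.0, 223.0], [248.0, 223.0], [394.0, 217.0], [248.0, 217.0]]
```

View pics/w10c.png

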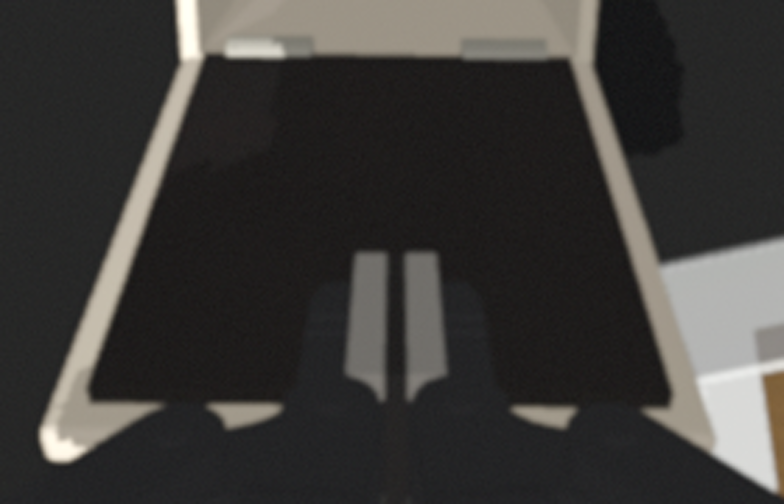

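The stop is reached: a 5 N reaction, with the picture matching 1.8 rad. I'll back off at once, since the canister may creep if I push further.

```bash
python3 -m creep '[{"travel":[0,-4,0],"rot":[0,0,0],"grip":1},{"travel":[0,-30,0],"rot":[0,0,0],"grip":1},{"travel":[0,-50,-10],"rot":[0,0,0],"grip":1},{"travel":[0,-40,-30],"rot":[0,0,0],"grip":1},{"travel":[0,-20,-10],"rot":[0,0,0],"grip":1},{"travel":[0,0,0],"rot":[0,0,0],"grip":1},{"travel":[0,0,0],"rot":[0,0,0],"grip":1}]' 20
python3 -c "
from h import *
for n in ['wrist','scene','top']:
    a=viewer.capture(n);cv2.imwrite(f'pics/{n}11.png',a)
    pred(n,[1.6,1.7,1.8,1.9])
crop(cv2.imread('pics/scene11.png'),190,150,320,270,5,'pics/s11c.png')
d=cv2.absdiff(cv2.imread('pics/top11.png'),cv2.imread('pics/top0.png'))
print(readout.state()['time'])"
```

```text
time: 14.2
tcp_pos: [0.5391, -0.1061, 0.2492]
eef_rot: [2.474, 1.925, 0.009]
wrist_force: [1.2, -1.3, -0.0]
gripper_width: -0.0002
wrist 1.6 [[401.0, 452.0], [242.0, 452.0], [400.0, 460.0], [243.0, 460.0]]
wrist 1.7 [[399.0, 463.0], [243.0, 463.0], [398.0, 470.0], [245.0, 470.0]]
wrist 1.8 [[397.0, 472.0], [245.0, 472.0], [396.0, 477.0], [247.0, 477.0]]
wrist 1.9 [[395.0, 478.0], [247.0, 478.0], [394.0, 482.0], [249.0, 482.0]]
rim [[382.0, 221.0], [261.0, 221.0], [374.0, 342.0], [268.0, 342.0], [374.0, 338.0], [268.0, 338.0]]
scene 1.6 [[235.0, 225.0], [212.0, 204.0], [233.0, 227.0], [210.0, 206.0]]
scene 1.7 [[232.0, 228.0], [209.0, 207.0], [230.0, 230.0], [207.0, 208.0]]
scene 1.8 [[229.0, 231.0], [206.0, 209.0], [227.0, 233.0], [204.0, 211.0]]
scene 1.9 [[227.0, 234.0], [203.0, 212.0], [225.0, 236.0], [202.0, 214.0]]
rim [[271.0, 220.0], [249.0, 201.0], [242.0, 245.0], [220.0, 225.0], [243.0, 244.0], [221.0, 224.0]]
top 1.6 [[389.0, 163.0], [427.0, 172.0], [390.0, 160.0], [427.0, 169.0]]
top 1.7 [[390.0, 159.0], [427.0, 168.0], [391.0, 156.0], [428.0, 166.0]]
top 1.8 [[391.0, 155.0], [428.0, 164.0], [391.0, 153.0], [429.0, 162.0]]
top 1.9 [[391.0, 151.0], [429.0, 161.0], [392.0, 149.0], [429.0, 158.0]]
rim [[374.0, 213.0], [409.0, 222.0], [384.0, 172.0], [418.0, 181.0], [383.0, 174.0], [418.0, 183.0]]
14.35
```

View pics/s11c.png

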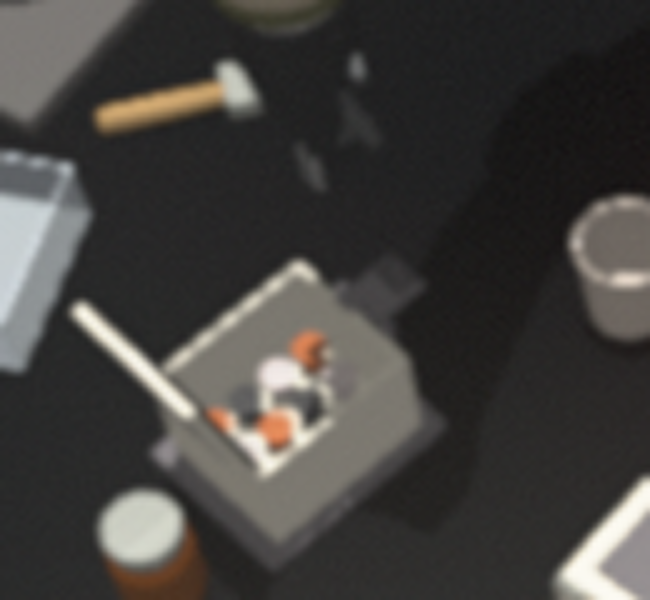

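View pics/wrist11.png

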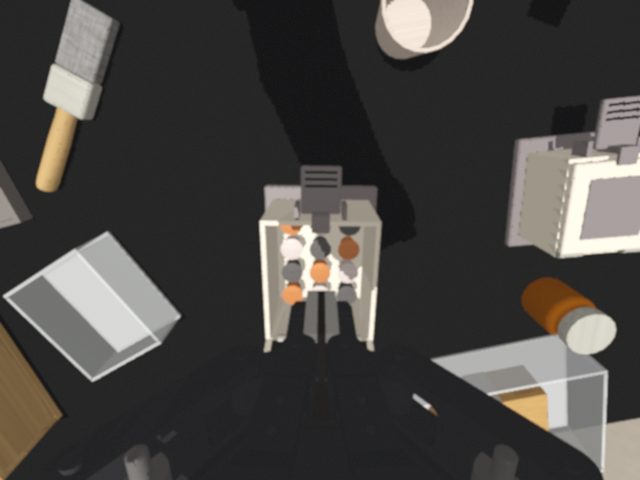

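View pics/top11.png

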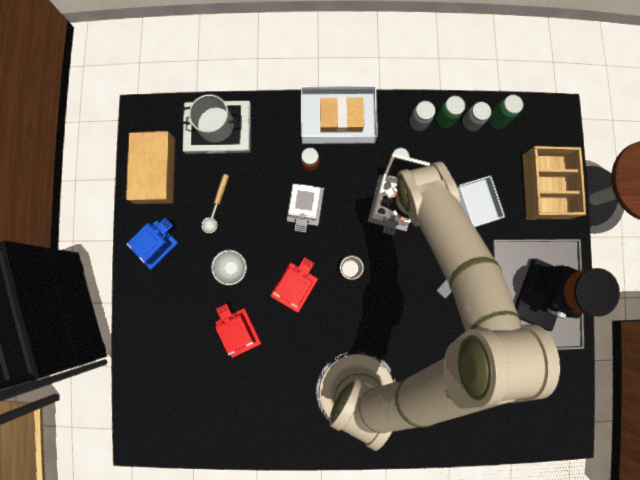

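The lid edge end is at scene (205,212), where 1.8 rad predicts (204 to 206, 209 to 211). In top, the edge at about (391,155)–(429,164) also fits 1.8 rad. The small canister, cup and jars look unchanged, and the robot is clear.

```bash
python3 -c "
from workcell import bot,readout
print(readout.state()['time'],bot.hand_in())"
```

```text
the job is handed in; nothing more can be done
14.35 None
```

The large canister is open and handed in after 14.35 s on the robot's clock. I pressed its tab with the closed fingertips, the lid sprang up, and I pushed it back along its arc to the stop before backing clear.

**Lid angle:** the last pictures fit about 1.8 rad in the scene and top views. While pushing, I also felt a stop reaction of about 5 N.

**Canister shift:** during the last 1 to 2 mm of pushing against the stop, the pictures suggest the large canister may have slid about 1 mm. The final views show it where I first measured it, to within a few millimetres.

**Other things on the table:** the small canister (still shut), jars, cup and look-alikes looked unchanged in the last top picture. I judged this by eye. The arm hid part of the brush there, but the wrist view showed it lying undisturbed.

**Fingers off target:** my first approach to the tab was about 6 mm to one side. I saw this in the wrist view and corrected it before pressing.

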